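# Take the supplies pile apart onto the colour-coded station trays

## Robot

A 6-joint arm with a two-finger parallel gripper is mounted at the origin on a cart in front of the work surface, level with it; the furniture and walls round the work are solid. World frame = base frame: x ahead of the robot, y to its left, z up, the work surface at z = 0. Lengths are in m, angles in rad, forces in N, time in s.
With the tool pointing down it reaches from about 0.225 to 0.725 m from the base axis. Payload 3.1 kg.
Tool frame: the origin (TCP) lies midway between the tips of the shut fingers; the grasp point (between the pads) lies 19 mm behind it; z points along the fingers, y is the line along which they close (so a half turn about z gives the same grasp; the last joint's range is limited). The gripper opens to 85 mm and grips with 20 to 120 N. Pads are 22 mm wide; open, the fingers measure 114 mm over their backs; the gripper's body (76 mm by 85 mm) begins 54 mm behind the grasp point. The pads swing forward as they close: fully open they stand 13 mm farther back than shut.
Start: joints at [1.13, 0.048, 0.099, 1.622, 0, 1.443], TCP at [0.162, 0.5, 0.231] pointing down, gripper open.
Joint ranges: [-2.91, 2.91], [-0.99, 1.94], [-1.21, 1.42], [-2.12, 2.29], [-1.49, 1.47], [-3.14, 3.14]. Speed limits (rad/s): [2.79, 2.79, 3.14, 3.14, 3.14, 3.14].

## Interface

Orientations are given as a 3x3 rotation matrix whose columns are the frame's x, y, z axes.
In Python, from bench import robot, command_gripper, planner, sensors, eyes, ticket, nets gives the robot as it stands. The module is installed in compiled form; this text tells all that it offers. Calls block until the motion is done:
- robot.reach(position, orientation): joint-space move of the TCP to a pose.
- robot.move_straight(position, attitude=None, feed=0.15, contact_N=None): straight line of the TCP; attitude=None keeps the orientation; feed is the mean speed in m/s. With contact_N (N) it stops when the force on the tool has changed by that much, and returns True; else False.
- robot.move_joints(angles): joint-space move.
- command_gripper(opening, grasp_force=None): finger opening in m; grasp_force is the grip in N (None keeps the last); returns when the fingers have stopped.
- robot.pause(seconds).
- planner.solve_ik(position, orientation): joint angles nearest the present ones, or None.
- sensors.state(): the state.
- eyes.capture(name): name is "side" or "top" or "wrist"; returns a dict with "img" (384x512x3 uint8, blue, green, red), "depth" (384x512 float32, m along the optical axis (not along the pixel's ray), 0 where there is no reading), "fovy" (degrees; the focal length in pixels is half the picture's height over the tangent of half this angle, whatever the lens; pixels are square), "cx", "cy" (the principal point, pixels), "rvec" (rotation vector, rad) and "tvec" (3), from world to camera coordinates, as OpenCV has them; the wrist camera has in their place "tool_from_camera" (4x4, takes a point from camera to tool coordinates, whose origin is the TCP and whose axes are the flange's). Camera axes: x right, y down, z forward; pixel columns grow to the right and rows downward; lengths in m; the calibration is good to about 2 mm. A picture is of the moment at which its call begins: read the wrist's pose just before it.
A pose or a line that the arm cannot do raises robot.MotionError and nothing moves.
- ticket.close_job(): hands the job in; it is judged then, once.
Trained networks look in a picture, given as the dict that the camera call returned (one of the last four; its "shot" number tells which), for a name from the list of things; names that differ only in an ending like _2 or _b are one class to them, and where a whole thing is asked for, a point or a joint stands for the part that bears it (a point fixed in the world has none). Each returns a list of dicts, best first, with "conf" (0 to 1); they miss things now and then, are a little off and sometimes report something else, mostly with a low value. They report only what shows in the picture. A call takes as long as a camera call. They do not tell look-alikes from the thing itself.
- nets.boxes_of(target, picture): "location" ([column, row] as shares, 0 to 1, of the picture: columns of its width, rows of its height, amid what is visible of it).
- nets.outline_of(target, picture): "pixels" (384x512 bool, what is visible of it) and "location" ([column, row] as shares, 0 to 1, of the picture: columns of its width, rows of its height, amid what is visible of it).
The state is a dict: "t": time; "joint_positions": joint angles; "joint_vel": joint speeds; "joint_efforts": joint torques, N m; "position": TCP position; "orientation": TCP orientation; "contact_force": force on the tool from outside, world axes, zero at the start; "moment": the same for the moment, N m; "width": finger opening in m; "grasp_force": force on a finger pad.
Only numpy, scipy, OpenCV 4.12 (cv2) and the standard library are available. Lean on these libraries where they do the work, as an engineer would, in place of code of your own. Each camera call takes 0.05 s, during which the arm holds its last target. There are 200 camera calls.

## Task

Take the pile of supplies apart from the top, one thing at a time, and stand each in the middle of its own tray: the small white bottle on the red tray, the needle carton on the yellow tray and the bur box on the blue tray, where the gel jar is still in the way and must go to the middle of the green tray. Both boxes lie flat, right side up, lengthwise along their trays; keep everything upright, and leave the dropper bottle and the mixing tub where they stand.

Things in the scene. Friction and masses are not known exactly. Their poses are not given: they have to be found in the camera images.
- conditioner_bottle: plain white round bottle with a ribbed white cap, on top of the pile at the start. 27 mm diameter, 72 mm tall. Grip its body, 10 to 50 mm above its foot (the cap above 54 mm cannot be gripped). Origin: centre of its underside; z up. About 30 g
- needle_box: closed white and orange cardboard carton, middle of the pile at the start: it lies about crosswise on the bur box and its ends overhang it. 45 mm (its x) by 95 mm (its y, lengthwise), 52 mm high. Grip across the 45 mm. Origin: centre of its underside; z up. About 60 g
- bur_box: teal plastic box with a clear lid that is fixed shut, bottom of the pile, standing on the worktop at the start. Walls 58 mm apart along its x (65 mm with hinge and catch), 92 mm along its y (lengthwise), 39 mm high. Grip across the 58 mm. Origin: centre of its underside; z up. About 140 g
- gel_jar: round jar with blue label and black cap with a green top; at the start it stands on the blue tray, anywhere up to 35 mm from its middle. 39 mm diameter, 81 mm tall. Grip its body, 10 to 55 mm above its foot (the cap above 60 mm cannot be gripped). Origin: centre of its underside; z up. About 70 g
- red_tray: red shallow open tray with a small grey panel in the middle of its floor, fixed to the worktop. 100 mm (its x) by 130 mm (its y, lengthwise); floor 3 mm thick, so things stand 3 mm above its origin; rim 4 mm thick and 7 mm high in all. Origin: centre of its underside, on the worktop (z = 0); z up
- green_tray: green tray, same make and size as the red tray, origin and axes alike
- yellow_tray: yellow tray, same make and size as the red tray, origin and axes alike
- blue_tray: blue tray, same make and size as the red tray, origin and axes alike; the gel jar is in the way on it at the start
- dropper_bottle: bystander: amber dropper bottle with brown rubber top, standing loose among the trays. 34 mm diameter, 109 mm tall. Origin: centre of its underside; z up. To be left where it stands
- mixing_tub: bystander: empty white plastic tub standing loose at the right. 110 mm diameter, 61 mm high. Origin: centre of its underside; z up. To be left where it stands
Mind the look-alikes: they are no part of the job. Leave any pink look-alike of the needle_box alone.

How it is judged:
By the outcome, as a careful person would: the job done as asked, in the order asked, and still so for the second after the job is handed in, with the robot touching nothing.
It also fails if it takes over 128 s, if anything falls off the work surface, if the arm or the gripper's body presses on something with over 40 N, if the wrist force passes 120 N, or if a joint passes its speed limit or range.

## Working session

There is one attempt and no reset: what is moved stays moved. The work goes in short steps, each a Python script; the robot and the scene stay as the last script left them, time stands still between calls to the robot, and variables do not carry over. Pictures are saved under pics/ and viewed, at most 14 in all, crops included, and the job is handed in when it is done.

```bash
mkdir -p pics
cat > h.py <<'E'
import numpy as np, cv2
from bench import robot, command_gripper, planner, sensors, eyes, ticket, nets
def world(p):
    """HxWx3 world points for fixed camera picture"""
    d=p["depth"]; h,w=d.shape; f=h/2/np.tan(np.radians(p["fovy"])/2)
    v,u=np.mgrid[:h,:w]
    c=np.stack([(u-p["cx"])/f*d,(v-p["cy"])/f*d,d],-1)
    if "tool_from_camera" in p:
        T=p["tool_from_camera"]; c=c@T[:3,:3].T+T[:3,3]
        W=c@p["R"].T+p["t0"]
    else:
        R=cv2.Rodrigues(np.array(p["rvec"],float))[0]; W=(c-np.array(p["tvec"]).ravel())@R
    W[d<=0]=np.nan
    return W
def shot(name):
    s=sensors.state(); p=eyes.capture(name); p["R"]=np.array(s["orientation"]); p["t0"]=np.array(s["position"]); return p
def R(yaw):
    """tool down, finger closing line (tool y) along yaw"""
    y=np.array([np.cos(yaw),np.sin(yaw),0]); z=np.array([0,0,-1.]); return np.stack([np.cross(y,z),y,z],1)
E
python3 - <<'E'
from h import *
for n in("top","side"):
    p=shot(n); cv2.imwrite(f"pics/{n}0.png",p["img"]); W=world(p)
    for k in "conditioner_bottle needle_box bur_box gel_jar red_tray green_tray yellow_tray blue_tray dropper_bottle mixing_tub".split():
        for o in nets.outline_of(k,p)[:3]:
            m=o["pixels"]; q=W[m]; q=q[~np.isnan(q[:,0])]
            zt=np.percentile(q[:,2],95); t=q[q[:,2]>zt-.008]
            r=cv2.minAreaRect((t[:,:2]*1000).astype(np.float32))
            print(n,k,round(o["conf"],2),m.sum(),np.round(np.array(o["location"])*[512,384]),"med",np.median(q,0).round(3),"ztop",zt.round(3),"rect",np.round(r[0]),np.round(r[1]),round(r[2]))
s=sensors.state();print(s["t"],s["orientation"])
E
```

```text
top conditioner_bottle 0.43 158 [206. 147.] med [0.615 0.035 0.149] ztop 0.164 rect [622.  36.] [20. 21.] 25
top needle_box 0.75 787 [313. 190.] med [ 0.531 -0.245  0.051] ztop 0.055 rect [ 535. -249.] [94. 46.] 21
top needle_box 0.7 1779 [138. 155.] med [0.638 0.226 0.003] ztop 0.007 rect [640. 227.] [136. 104.] 84
top needle_box 0.67 625 [209. 155.] med [0.615 0.033 0.09 ] ztop 0.094 rect [633.  37.] [95. 45.] 9
top bur_box 0.87 447 [195. 152.] med [0.63  0.066 0.038] ztop 0.042 rect [634.  42.] [92. 58.] 88
top bur_box 0.72 163 [253. 236.] med [ 0.406 -0.084  0.051] ztop 0.104 rect [410. -85.] [10.  9.] 44
top gel_jar 0.77 239 [297. 244.] med [ 0.388 -0.202  0.081] ztop 0.086 rect [ 390. -207.] [33. 31.] 65
top red_tray 0.71 1827 [207. 226.] med [0.45  0.04  0.003] ztop 0.007 rect [450.  39.] [128. 100.] 77
top red_tray 0.27 1888 [134. 227.] med [0.439 0.233 0.003] ztop 0.007 rect [439. 232.] [101. 130.] 16
top green_tray 0.89 1786 [139. 154.] med [0.638 0.226 0.003] ztop 0.007 rect [640. 225.] [132. 104.] 84
top yellow_tray 0.74 1904 [134. 228.] med [0.439 0.233 0.003] ztop 0.007
[... 1500 characters left out ...]
 yellow_tray 0.77 539 [196. 186.] med [0.436 0.233 0.006] ztop 0.009 rect [433. 243.] [101. 156.] 16
side blue_tray 0.95 1074 [223. 263.] med [ 0.379 -0.226  0.005] ztop 0.009 rect [ 391. -211.] [135. 100.] 82
side dropper_bottle 0.74 2627 [266. 288.] med [ 0.418 -0.394  0.038] ztop 0.062 rect [ 418. -395.] [107. 106.] 60
side dropper_bottle 0.64 279 [216. 216.] med [ 0.404 -0.09   0.056] ztop 0.101 rect [406. -86.] [ 9. 11.] 64
side mixing_tub 0.89 2596 [267. 289.] med [ 0.418 -0.395  0.037] ztop 0.062 rect [ 418. -395.] [107. 106.] 60
1.1 [[-9.51465303e-01  3.07756036e-01  1.11918723e-05]
 [ 3.07756035e-01  9.51465303e-01 -7.26040875e-06]
 [-1.28831128e-05 -3.46366077e-06 -1.00000000e+00]]
```

View pics/top0.png

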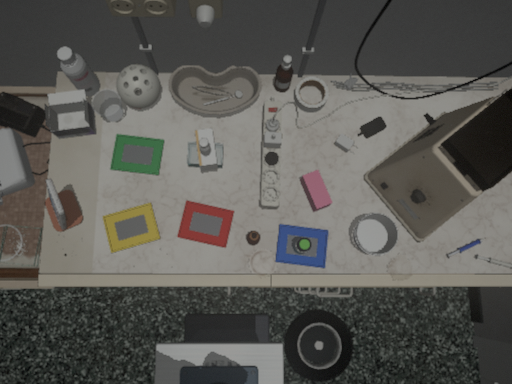

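View pics/side0.png

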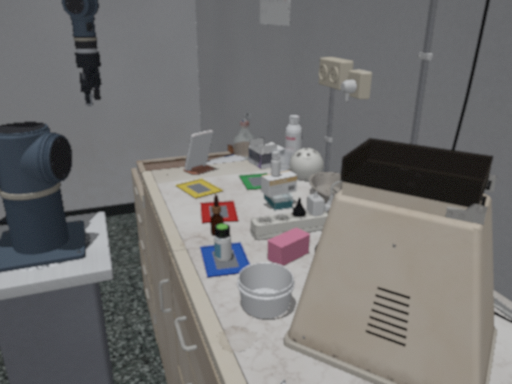

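The top view shows the pile at (206,150), with green at (138,155), yellow at (132,227), red at (206,224) and blue plus the jar at (302,245). The pink look-alike is at (316,190). The side view confirms the pile order. Next I'll fly over the trays and the pile with the wrist camera.

```bash
cat >> h.py <<'E'
def rays(p,uv,z):
    """intersect pixels (N,2) with the plane z"""
    h=p["depth"].shape[0]; f=h/2/np.tan(np.radians(p["fovy"])/2); uv=np.asarray(uv,float)
    d=np.c_[(uv[:,0]-p["cx"])/f,(uv[:,1]-p["cy"])/f,np.ones(len(uv))]
    if "tool_from_camera" in p:
        T=p["tool_from_camera"]; D=d@(p["R"]@T[:3,:3]).T; o=p["R"]@T[:3,3]+p["t0"]
    else:
        Rc=cv2.Rodrigues(np.array(p["rvec"],float))[0]; D=d@Rc; o=-Rc.T@np.array(p["tvec"]).ravel()
    return (o+D*((z-o[2])/D[:,2])[:,None])[:,:2]
def rect(mask_or_uv,p,z):
    """centre, (long, short) mm and long-axis angle deg (0..180) of a mask at height z"""
    uv=mask_or_uv
    if uv.dtype==bool:
        m=cv2.morphologyEx(uv.astype(np.uint8),cv2.MORPH_OPEN,np.ones((3,3)))
        c=max(cv2.findContours(m,cv2.RETR_EXTERNAL,cv2.CHAIN_APPROX_NONE)[0],key=cv2.contourArea); uv=c[:,0]
    r=cv2.minAreaRect((rays(p,uv,z)*1000).astype(np.float32))
    (w,h),a=r[1],r[2]
    if w<h: w,h,a=h,w,a+90
    return np.round(r[0],1),(round(w,1),round(h,1)),round(a%180,1)
def go(x,y,z,yaw):
    """joint move, choosing the half turn with the lower wrist travel"""
    q0=np.array(sensors.state()["joint_positions"]); best=None
    for k in(0,np.pi):
        q=planner.solve_ik([x,y,z],R(yaw+k))
        if q is not None and (best is None or abs(q-q0).max()<best[0]): best=(abs(q-q0).max(),q)
    if best is None: raise SystemExit(f"no ik {x,y,z,yaw}")
    robot.move_joints(best[1])
E
python3 - <<'E'
from h import *
print(eyes.capture("wrist")["tool_from_camera"].round(3))
def tray(k):
    p=shot("wrist"); o=nets.outline_of(k,p)
    for a in o[:1]: print(k,round(a["conf"],2),rect(a["pixels"],p,.007),rect(a["pixels"],p,.003))
    cv2.imwrite(f"pics/w_{k}.png",p["img"]); print(sensors.state()["t"],p["t0"].round(3))
try:
    go(.40,.22,.30,0); tray("yellow_tray")
    go(.56,.21,.30,0); tray("green_tray")
    go(.55,.03,.32,0); p=shot("wrist"); cv2.imwrite("pics/w_pile.png",p["img"]); W=world(p)
    for k,z in(("conditioner_bottle",.163),("needle_box",.091),("bur_box",.039)):
        for a in nets.outline_of(k,p)[:1]:
            m=a["pixels"]; t=m&(abs(W[...,2]-z)<.006)
            q=W[t]; print(k,round(a["conf"],2),m.sum(),t.sum(),np.round(np.nanmean(q,0),4), rect(t,p,z))
    print(sensors.state()["t"])
except Exception as e: print(repr(e))
E
```

```text
[[-0.    -0.963 -0.268  0.068]
 [ 1.    -0.     0.001  0.001]
 [-0.001 -0.268  0.963 -0.143]
 [ 0.     0.     0.     1.   ]]
yellow_tray 0.85 (array([440.4, 236.9]), (132.1, 101.2), 107.1) (array([440.8, 236.4]), (133.3, 102.1), 107.1)
2.65 [0.4   0.221 0.3  ]
green_tray 0.71 (array([639.4,  69.6]), (68.6, 53.5), 1.5) (array([640.1,  67.6]), (69.2, 54.0), 1.5)
3.4333 [0.559 0.211 0.299]
conditioner_bottle 0.83 713 357 [0.6218 0.0398 0.1617] (array([621.5,  39.6]), (21.6, 21.0), 93.1)
ValueError('max() iterable argument is empty')<stdin>:14: RuntimeWarning: Mean of empty slice
```

View pics/w_pile.png

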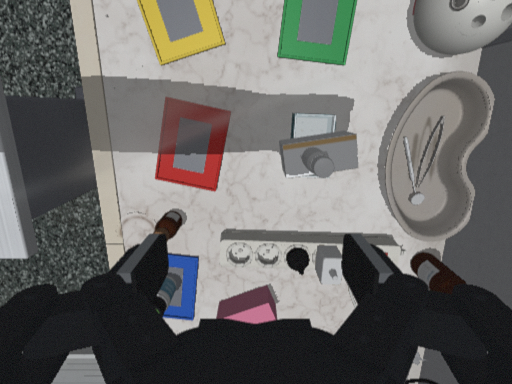

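View pics/w_green_tray.png

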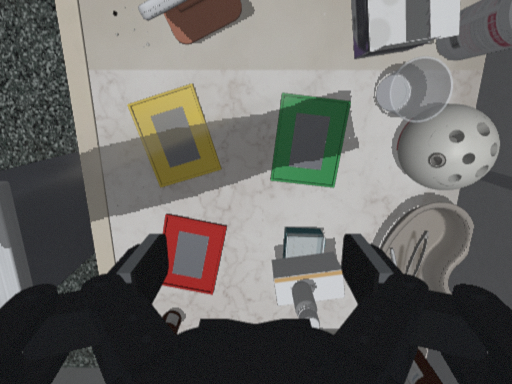

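```bash
cat >> h.py <<'E'
HUE=dict(red=(175,5),yellow=(20,35),green=(50,80),blue=(105,128))
def tray(c,p):
    h=cv2.cvtColor(p["img"],cv2.COLOR_BGR2HSV); lo,hi=HUE[c]; H=h[...,0]
    m=((H>=lo)&(H<=hi) if lo<hi else (H>=lo)|(H<=hi))&(h[...,1]>110)&(h[...,2]>40)
    W=world(p); m&=(W[...,2]<.02)
    return rect(m,p,.006)
def topfit(p,z,xy,rad=.08,tol=.006):
    W=world(p); m=(abs(W[...,2]-z)<tol)&(np.hypot(W[...,0]-xy[0],W[...,1]-xy[1])<rad)
    return rect(m,p,np.nanmedian(W[...,2][m])),np.nanmedian(W[...,2][m]).round(4),m.sum()
E
python3 - <<'E'
from h import *
p=shot("wrist")
print("red",tray("red",p)); print("needle",topfit(p,.091,(.633,.037),.065))
pt=shot("top")
for c in HUE: print(c,tray(c,pt))
x,y=.6218,.0398
go(x,y,.20,0); command_gripper(.06)
robot.move_straight([x,y,.102],feed=.12)
command_gripper(.015,30); s=sensors.state(); print(s["width"],s["grasp_force"],s["t"])
robot.move_straight([x,y,.23],feed=.15); s=sensors.state(); print(s["width"],s["grasp_force"],s["t"])
E
```

```text
red (array([449.4,  32.5]), (109.3, 99.2), 77.7)
needle ((array([633.9,  40.3]), (94.8, 45.6), 8.5), np.float64(0.0907), np.int64(1972))
red (array([445.6,  14.1]), (97.6, 74.8), 168.8)Traceback (most recent call last):
  File "<stdin>", line 5, in <module>
  File "h.py", line 52, in tray
    return rect(m,p,.006)
  File "h.py", line 34, in rect
    c=max(cv2.findContours(m,cv2.RETR_EXTERNAL,cv2.CHAIN_APPROX_NONE)[0],key=cv2.contourArea); uv=c[:,0]
ValueError: max() iterable argument is empty
```

```bash
cat >> h.py <<'E'
def ntray(c,p):
    out=[]
    for a in nets.outline_of(c+"_tray",p):
        try: r=rect(a["pixels"],p,.006)
        except ValueError: continue
        out.append((abs(r[1][0]-130)+abs(r[1][1]-100),r,round(a["conf"],2)))
    return sorted(out,key=lambda t:t[0])[:1]
E
python3 - <<'E'
from h import *
p=shot("wrist")
pt=shot("top")
for c in HUE: print(c,ntray(c,pt),ntray(c,p))
x,y=.6218,.0398
go(x,y,.20,0); command_gripper(.06)
robot.move_straight([x,y,.102],feed=.12)
command_gripper(.015,30); s=sensors.state(); print(s["width"],s["grasp_force"],s["t"])
robot.move_straight([x,y,.23],feed=.15); s=sensors.state(); print(s["width"],s["grasp_force"],s["t"])
E
```

```text
red [(50.3, (array([444.9,  13.2]), (100.2, 79.5), 168.0), 0.57)] [(0.5, (array([451.4,  42.1]), (130.4, 100.1), 77.7), 0.84)]
yellow [] [(41.39999999999999, (array([448.7, 214.3]), (101.2, 87.4), 16.7), 0.75)]
green [] [(46.400000000000006, (array([636.3, 206.6]), (100.1, 83.5), 173.6), 0.98)]
blue [(0.6000000000000085, (array([ 393.1, -213.1]), (130.3, 100.3), 83.1), 0.68)] [(49.89999999999999, (array([ 418.8, -211.1]), (131.7, 51.8), 82.7), 0.79)]
0.026248264480057484 29.775270530954003 7.3
0.026029436043639925 29.48607704776805 8.3
```

```bash
cat >> h.py <<'E'
def place(x,y,yaw,ztcp,zhigh,open_w,feed=.12):
    go(x,y,zhigh,yaw)
    o=sensors.state()["orientation"]
    robot.move_straight([x,y,ztcp+.015],feed=feed)
    hit=robot.move_straight([x,y,ztcp-.003],feed=.02,contact_N=3)
    s=sensors.state(); print("down",hit,np.round(s["position"],4),ztcp)
    command_gripper(open_w); robot.move_straight([x,y,zhigh],feed=.15)
    print("t",sensors.state()["t"])
def grasp(x,y,yaw,ztcp,zhigh,wopen,wshut,F,zlift):
    go(x,y,zhigh,yaw); command_gripper(wopen)
    robot.move_straight([x,y,ztcp],feed=.12)
    command_gripper(wshut,F); s=sensors.state(); print("grip",s["width"],s["grasp_force"])
    robot.move_straight([x,y,zlift],feed=.15); s=sensors.state(); print("lift",s["width"],s["grasp_force"],s["t"])
E
python3 - <<'E'
from h import *
place(.4514,.0421,0,.0143,.20,.06)
go(.56,.03,.32,0); p=shot("wrist"); cv2.imwrite("pics/a1.png",p["img"])
print("red",ntray("red",p)); print("bottle",topfit(p,.075,(.4514,.0421),.03,.006)); print("needle",topfit(p,.091,(.633,.037),.065)); print("bur",topfit(p,.039,(.634,.037),.09,.006))
E
```

```text
down True [0.4512 0.0421 0.0154] 0.0143
t 13.0833
red [(3.200000000000003, (array([451.5,  42.5]), (131.9, 101.3), 77.8), 0.57)]
bottle ((array([451.6,  41.9]), (21.6, 20.0), 0.0), np.float64(0.074), np.int64(226))
needle ((array([634. ,  40.2]), (94.8, 45.5), 8.4), np.float64(0.0908), np.int64(2633))
bur ((array([635.3,  75.7]), (58.8, 33.2), 180.0), np.float64(0.0386), np.int64(1007))
```

View pics/a1.png

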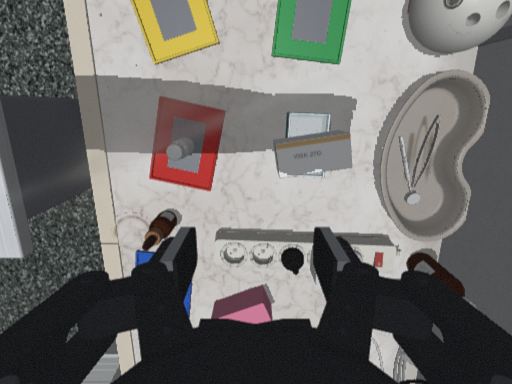

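The bottle stands centred on red at (180,150). Now the needle carton.

Run:
```python
from h import *
d=np.radians
grasp(.634,.0402,d(98.4),.052,.16,.075,.03,30,.20)
go(.42,.22,.28,d(17)); p=shot("wrist"); print("yellow",ntray("yellow",p))
place(.4406,.2367,d(17.1),.016,.15,.068)
go(.50,.13,.33,0); p=shot("wrist"); cv2.imwrite("pics/a2.png",p["img"])
print("yellow",ntray("yellow",p),"needle",topfit(p,.055,(.44,.237),.07)); print("bur",topfit(p,.039,(.634,.037),.09,.006))
print("green",ntray("green",p))
```

```text
grip 0.044596024495766835 32.211719155311584
lift 0.04461704274892936 31.87089443206787 18.0333
yellow [(60.30000000000001, (array([433.1, 265.1]), (99.6, 70.1), 16.0), 0.74)]
down True [0.4406 0.2366 0.0174] 0.016
t 23.15
yellow [(5.5, (array([441.4, 235.9]), (133.5, 102.0), 107.1), 0.73)] needle ((array([441.2, 237.9]), (94.6, 45.4), 107.0), np.float64(0.055), np.int64(2553))
bur ((array([633.5,  46.5]), (92.8, 59.1), 87.8), np.float64(0.0384), np.int64(1967))
green [(2.5999999999999943, (array([638.5, 230.6]), (130.6, 102.0), 83.6), 0.93)]
```

View pics/a2.png

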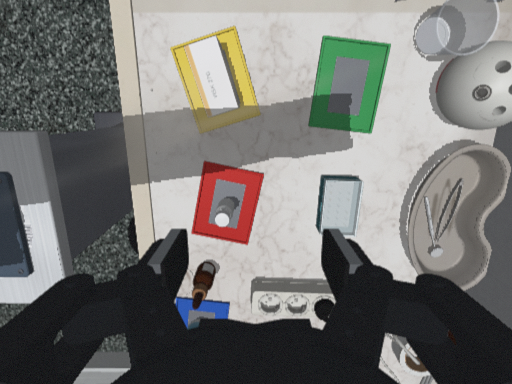

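Run:
```python
from h import *
go(.40,-.27,.32,0); p=shot("wrist"); cv2.imwrite("pics/a3.png",p["img"])
print(p["R"].round(2)[:,0],"blue",ntray("blue",p)); print("jar",topfit(p,.084,(.39,-.207),.04,.006))
W=world(p); m=(W[...,2]>.095)&(W[...,2]<.13)&(np.hypot(W[...,0]-.408,W[...,1]+.086)<.04); print("dropper",np.nanmean(W[m],0),m.sum())
```

```text
[-0.  1.  0.] blue [(4.400000000000006, (array([ 394.3, -210.3]), (132.3, 102.1), 83.2), 0.58)]
jar ((array([ 391.1, -204.7]), (32.7, 32.7), 90.1), np.float64(0.0836), np.int64(590))
dropper [ 0.41205661 -0.08738241  0.09719249] 20
```

View pics/a3.png

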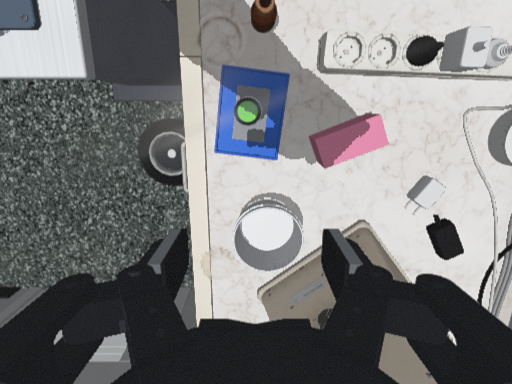

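Run:
```python
from h import *
d=np.radians
grasp(.391,-.2047,0,.020,.16,.065,.025,35,.22)
place(.639,.229,0,.020,.20,.065)
go(.55,.10,.33,0); p=shot("wrist"); cv2.imwrite("pics/a4.png",p["img"])
print("green",ntray("green",p),"jar",topfit(p,.084,(.639,.229),.04)); print("bur",topfit(p,.039,(.634,.045),.09,.006))
pt=shot("top"); print("blue",ntray("blue",pt))
```

```text
grip 0.037416612827901895 35.42354110922133
lift 0.03746321896779493 35.15968301351677 29.9
down True [0.6388 0.229  0.021 ] 0.02
t 35.65
green [(1.2000000000000028, (array([639.5, 230.3]), (130.9, 99.7), 84.1), 0.77)] jar ((array([638. , 228.8]), (33.1, 33.1), 93.0), np.float64(0.0836), np.int64(672))
bur ((array([633.9,  46.2]), (92.5, 58.6), 87.9), np.float64(0.0384), np.int64(2196))
blue [(1.6000000000000085, (array([ 393.5, -213.3]), (129.2, 100.8), 82.9), 0.75)]
```

View pics/a4.png

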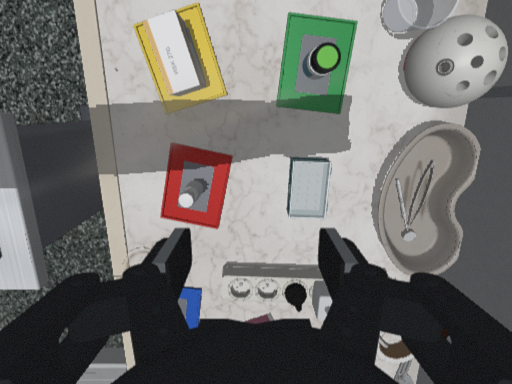

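The jar stands in the middle of green at (322,60). Now the bur box.

Run:
```python
from h import *
d=np.radians
x,y,yaw=.6337,.0463,d(-2.1)
go(x,y,.12,yaw); command_gripper(.084)
print("hit",robot.move_straight([x,y,.001],feed=.06,contact_N=6),sensors.state()["position"])
command_gripper(.045,45); s=sensors.state(); print("grip",s["width"],s["grasp_force"])
robot.move_straight([x,y,.18],feed=.12); s=sensors.state(); print("lift",s["width"],s["grasp_force"],s["t"])
p=shot("side"); cv2.imwrite("pics/a5.png",cv2.resize(p["img"][110:260,180:380],(800,600)))
```

```text
hit False [0.63402196 0.04629334 0.00144787]
grip 0.05789018785241396 49.49875384569168
lift 0.056964069197953465 49.299858659505844 42.0667
```

View pics/a5.png

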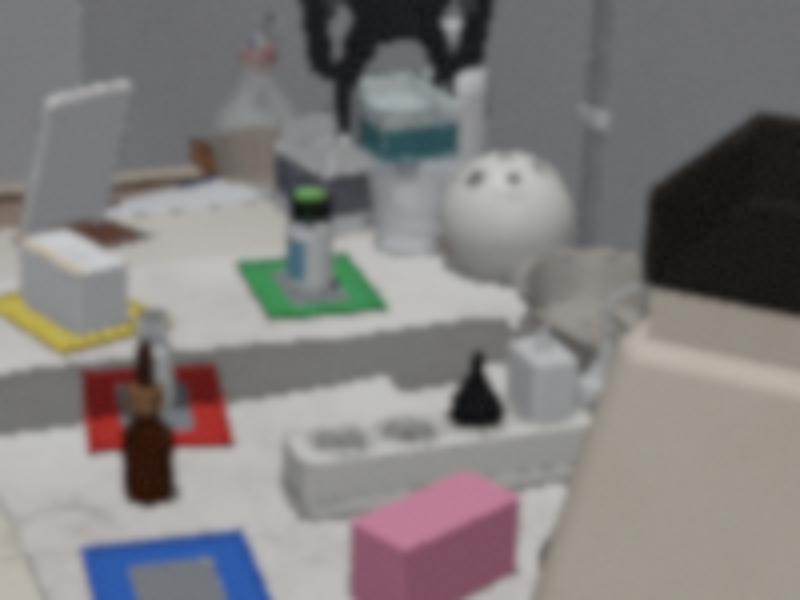

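The bur box hangs level in the fingers at (410,115). Now I'll place it on blue.

Run:
```python
from h import *
place(.3936,-.2123,np.radians(-6.9),.0042,.18,.075)
go(.40,-.27,.32,0); p=shot("wrist"); cv2.imwrite("pics/a6.png",p["img"])
print("blue",ntray("blue",p),"bur",topfit(p,.042,(.3936,-.2123),.07,.006))
pt=shot("top"); print("blue",ntray("blue",pt),"tub/others:"); cv2.imwrite("pics/a7.png",pt["img"])
for n,z,xy in(("bottle",.075,(.4514,.042)),("needle",.055,(.441,.237)),("jar",.084,(.639,.229)),("dropper",.104,(.41,-.086)),("pink",.053,(.535,-.249))):
    print(n,topfit(pt,z,xy,.07))
```

```text
down True [ 0.3935 -0.2123  0.0044] 0.0042
t 47.2833
blue [(2.9000000000000057, (array([ 394.7, -210. ]), (131.8, 101.1), 83.0), 0.86)] bur ((array([ 393.1, -212.8]), (91.8, 57.9), 83.1), np.float64(0.0415), np.int64(2804))
blue [(10.599999999999994, (array([ 392.1, -209.9]), (121.9, 102.5), 80.2), 0.9)] tub/others:
bottle ((array([450.5,  38.6]), (20.0, 19.7), 1.1), np.float64(0.0735), np.int64(66))
needle ((array([439.6, 233.9]), (95.6, 45.8), 106.7), np.float64(0.0548), np.int64(705))
jar ((array([636.5, 224.9]), (32.0, 30.0), 2.8), np.float64(0.0828), np.int64(143))
dropper ((array([408. , -84.9]), (7.2, 4.8), 90.2), np.float64(0.1042), np.int64(19))
pink ((array([ 534.7, -248.4]), (95.0, 46.8), 22.0), np.float64(0.0515), np.int64(636))
```

View pics/a6.png

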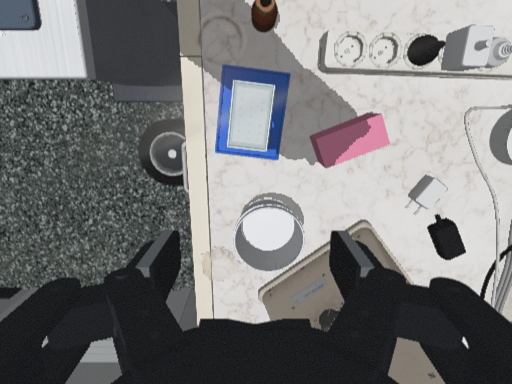

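The bur box lies flat in the middle of blue at (251,116). The dropper bottle at (264,14) and the tub at (268,235) haven't moved. Everything is within about 3 mm of its tray's middle, so I'm handing in.

```bash
python3 -c "
from h import *
print(ticket.close_job())"
```

```text
the job is handed in; nothing more can be done
None
```

The job is handed in at about 47 s on the robot's clock: bottle on red, needle carton on yellow, gel jar on green and bur box on blue, each measured within about 3 mm of its tray's middle, with the dropper bottle, tub and pink look-alike left where they stood.

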